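Fetch the slide box from behind the bottles

ROBOT

A 7-joint arm with a two-finger parallel gripper is mounted at the origin on the work surface. World frame = base frame: x ahead of the robot, y to its left, z up, the work surface at z = 0. Lengths are in m, angles in rad, forces in N, time in s.
With the tool pointing down it reaches from about 0.4 to 0.85 m from the base axis. Payload 10.4 kg.
Tool frame: the origin (TCP) lies between the finger pads; the fingertips stand 11 mm ahead of it and the grasp point (between the pads) lies 8 mm behind it; x points along the fingers, y is the direction in which the jaws open and shut, and the axes are right-handed (so a half turn about x gives the same grasp; the last joint's range is limited). The gripper opens to 87 mm and grips with 3 to 60 N. Pads are 19 mm wide; open, the fingers measure 117 mm over their backs; the gripper's body (75 mm by 190 mm) begins 51 mm behind the grasp point.
Start: joints at [1.104, 0.332, -0.065, 1.46, 0.022, 1.35, -0.088], TCP at [0.268, -0.564, 0.234] pointing down, gripper open.
Joint ranges: [-2.6, 2.6], [-0.5, 2.12], [-1.47, 1.34], [0.16, 2.42], [-1.27, 4.41], [0.06, 2.06], [-2.6, 2.6]. Speed limits (rad/s): [2.22, 2.22, 2.79, 2.79, 3.14, 3.14, 3.14].

INTERFACE

Orientations are given as a unit quaternion [x, y, z, w].
In Python, from bench import r, cams, ticket gives the robot as it stands. The module is installed in compiled form; this text tells all that it offers.
- The arm moves only by the tool drive_tool, never from a script. Its argument "moves" is text: rows parted by semicolons, each of 5 numbers parted by spaces: the shift along the world's x, y, z in m, then the turn about the world's z in degrees, then the closure, from 0 (fully open) to 1 (shut). In form: x y z twist grip; .... A call has 1 to 20 rows; each row shifts and turns the commanded pose from where the row before left it; what a row does not reach is not made up. A row lasts 1/8 s, in which the tool goes at most 62.5 mm and 10.7 degrees, less where a joint would pass 70% of its speed; a pose out of reach is approached as far as the arm can. A call is refused whole if a number of a shift passes 0.0625 or a number of a turn 10.7, either way. A call with a gripper value outside its range is refused whole. The fingers move at their own pace and stop on an object; "newtons" is the grip in N (left out, the last holds). Time passes only in rows, so rows that do not move let the fingers close. It gives the time, the measured TCP pose, the force and the opening at its end, in the units of the state.
- r.read_state(): the state, without advancing time (a new reading comes with each control period).
- cams.camera(name): name is "side" or "top"; returns a dict with "color" (400x640x3 uint8, red, green, blue), "fx", "fy", "cx", "cy" (pixels), "extrinsics" (4x4, takes a point from camera to world coordinates). Camera axes: x right, y down, z forward; pixel columns grow to the right and rows downward; lengths in m; the calibration is good to about 2 mm. A picture is of the moment at which its call begins. There is no depth.
- ticket.close_job(): hands the job in, once; it reports no verdict.
The state is a dict: "time": time; "joint_positions": joint angles; "joint_vel": joint speeds; "joint_torque": joint torques, N m; "ee_pos": TCP position; "eef_rot": TCP orientation; "ft_force": force on the tool from outside, world axes, zero at the start; "torque": the same for the moment, N m; "width": finger opening in m.
Only numpy, scipy, OpenCV 4.12 (cv2) and the standard library are available. Lean on these libraries where they do the work, as an engineer would, in place of code of your own. Each camera call takes 0.05 s, during which the arm holds its last target.

TASK

First stand all three bottles in the orange side tray; only then fetch the slide box from behind where they stood and set it flat in the middle of the green mat, its length along the mat's length. Once the box is on the mat, put each bottle back, standing centred on the coaster of its own colour. Keep the bottles upright all the time.

Things in the scene. Friction and masses are not known exactly. Their poses are not given: they have to be found in the camera images.
- red_bottle_center (a point): Centre of the red bottle: loose, round, white plastic, red cap and red band; 46 mm diameter, straight-sided to 98 mm, 130 mm tall over its 31 mm cap, about 180 g. Point on its axis, 65 mm above its foot; z up. Starts upright on its coaster in a row of three, 66 mm apart (20 mm free between neighbours); the slide box lies about 30 mm behind the row.
- yellow_bottle_center (a point): Centre of the yellow bottle: loose, round, white plastic, yellow cap and yellow band; 46 mm diameter, straight-sided to 98 mm, 130 mm tall over its 31 mm cap, about 180 g. Point on its axis, 65 mm above its foot; z up. Starts upright on its coaster in a row of three, 66 mm apart (20 mm free between neighbours); the slide box lies about 30 mm behind the row.
- blue_bottle_center (a point): Centre of the blue bottle: loose, round, white plastic, blue cap and blue band; 46 mm diameter, straight-sided to 98 mm, 130 mm tall over its 31 mm cap, about 180 g. Point on its axis, 65 mm above its foot; z up. Starts upright on its coaster in a row of three, 66 mm apart (20 mm free between neighbours); the slide box lies about 30 mm behind the row.
- slide_box_center (a point): Centre of the slide box: loose dark-brown wooden box, brass latch, pale card on top (does not open); 36 mm (x) by 110 mm (y, lengthwise) by 44 mm tall, about 160 g. Point half-way up. Starts on the stock board (top 12 mm above the table) behind the bottles, its length along their row; behind it, 30 mm or more away, is a kerb 10 mm high.
- red_coaster: Red coaster, fixed, home of the red bottle: red plate 60 mm (x) by 58 mm (y), 3 mm thick, plus a 30 mm long tab towards the robot (-x). Origin: centre of the 60 by 58 mm plate without the tab, at its underside, 12 mm above the table on a wooden stock board. x points across the row, towards the slide box; y runs along the row of coasters, 66 mm apart, in varying order.
- yellow_coaster: Yellow coaster, fixed, home of the yellow bottle: yellow plate 60 mm (x) by 58 mm (y), 3 mm thick, plus a 30 mm long tab towards the robot (-x). Origin: centre of the 60 by 58 mm plate without the tab, at its underside, 12 mm above the table on a wooden stock board. x points across the row, towards the slide box; y runs along the row of coasters, 66 mm apart, in varying order.
- blue_coaster: Blue coaster, fixed, home of the blue bottle: blue plate 60 mm (x) by 58 mm (y), 3 mm thick, plus a 30 mm long tab towards the robot (-x). Origin: centre of the 60 by 58 mm plate without the tab, at its underside, 12 mm above the table on a wooden stock board. x points across the row, towards the slide box; y runs along the row of coasters, 66 mm apart, in varying order.
- side_tray: Side tray, fixed, empty: a shallow orange plastic tray on the table left or right of the stock board, 270 mm (its x, the long way) by 120 mm (its y) outside, walls 5 mm thick and 16 mm high, inner floor 5 mm above the table. Origin: centre of its underside. Three bottles stand in it in a row along x, for instance 80 mm apart.
- mat: Green mat, fixed: a flat dark-green rectangle, 90 mm (its x) by 160 mm (its y, the long way), 3 mm thick, a thin white line near each short end, on the table on the other side of the stock board from the tray. Origin: centre of its underside.

How it is judged:
By the outcome, as a careful person would: the job done as asked, in the order asked, and still so for the second after the job is handed in, with the robot touching nothing.
It also fails if it takes over 150 s, if anything falls off the work surface, if the arm or the gripper's body presses on something with over 40 N, if the wrist force passes 120 N, or if a joint passes its speed limit or range.

## Working session

There is one attempt and no reset: what is moved stays moved. The work goes in short steps, Python scripts to look and compute and a tool call to move; the robot and the scene stay as the last step left them, time stands still between calls to the robot, and variables do not carry over. Pictures are saved under pics/ and viewed, and the job is handed in when it is done.

Besides the shell and the picture viewer there is one more tool, called as name(argument=value, ...) on one line, values as JSON. drive_tool: Moves the arm, as the interface text tells. Its arguments: {"type":"object","properties":{"moves":{"type":"string"},"newtons":{"type":"number"}},"required":["moves"]}

```bash
mkdir -p pics; cat > h.py <<'E'
import numpy as np, cv2
from bench import r,cams,ticket
def snap(name,fn=None):
    c=cams.camera(name)
    if fn: cv2.imwrite('pics/'+fn,cv2.cvtColor(c['color'],cv2.COLOR_RGB2BGR))
    return c
def px2w(c,u,v,z):
    E=np.array(c['extrinsics']); d=E[:3,:3]@np.array([(u-c['cx'])/c['fx'],(v-c['cy'])/c['fy'],1.]); o=E[:3,3]
    return o+d*(z-o[2])/d[2]
def w2px(c,p):
    E=np.array(c['extrinsics']); q=E[:3,:3].T@(np.array(p)-E[:3,3]); return np.array([c['fx']*q[0]/q[2]+c['cx'],c['fy']*q[1]/q[2]+c['cy']])
E
python3 - <<'E'
from h import *
for n in('top','side'):
    c=snap(n,n+'0.png'); print(n,c['fx'],c['cx'],c['cy'],np.round(c['extrinsics'],3).tolist())
s=r.read_state(); print({k:np.round(v,3).tolist() for k,v in s.items()})
E
```

```text
top 417.5639845426701 312.98062530669495 189.4495524096699 [[0.018, -0.986, 0.163, 0.345], [-1.0, -0.021, -0.015, 0.012], [0.018, -0.163, -0.987, 1.117], [0.0, 0.0, 0.0, 1.0]]
side 485.836702367967 317.83821616588455 204.80839815120353 [[0.998, -0.03, 0.06, 0.487], [-0.066, -0.469, 0.881, -0.866], [0.002, -0.883, -0.47, 0.56], [0.0, 0.0, 0.0, 1.0]]
{'time': 0.1, 'joint_positions': [1.104, 0.333, -0.065, 1.461, 0.022, 1.35, -0.089], 'joint_vel': [0.001, -0.002, -0.001, -0.003, 0.0, 0.0, 0.0], 'joint_torque': [0.001, -62.454, 0.025, -39.072, -0.061, 0.037, -0.0], 'ee_pos': [0.268, -0.564, 0.233], 'eef_rot': [-0.69, -0.156, 0.69, -0.155], 'ft_force': [0.965, 0.58, 0.232], 'torque': [0.024, 0.011, -0.034], 'width': 0.087}
```

View pics/top0.png

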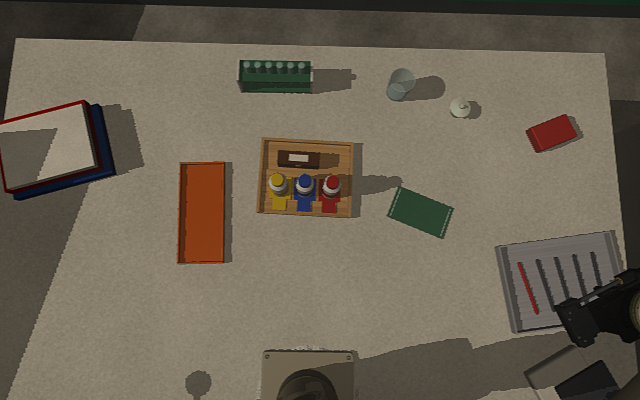

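View pics/side0.png

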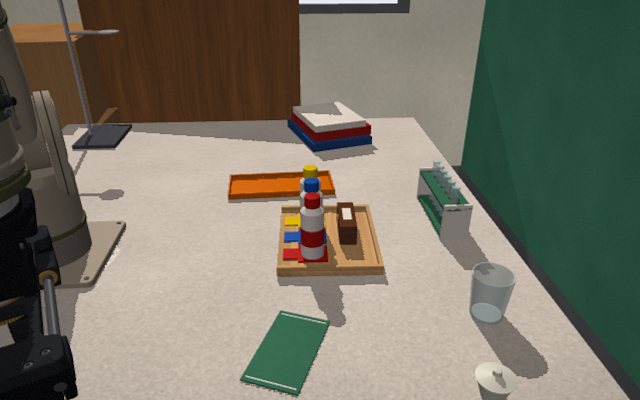

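```bash
python3 - <<'E'
from h import *
c=snap('top'); im=cv2.cvtColor(c['color'],cv2.COLOR_RGB2BGR)
cv2.imwrite('pics/crop_t.png',cv2.resize(im[130:225,250:365],None,fx=6,fy=6,interpolation=cv2.INTER_CUBIC))
hsv=cv2.cvtColor(im,cv2.COLOR_BGR2HSV)
def seg(n,lo,hi,box,z):
    m=cv2.inRange(hsv,np.array(lo),np.array(hi)); k=np.zeros_like(m);x0,y0,x1,y1=box;k[y0:y1,x0:x1]=m[y0:y1,x0:x1]
    cs,_=cv2.findContours(k,cv2.RETR_EXTERNAL,cv2.CHAIN_APPROX_NONE)
    a=max(cs,key=cv2.contourArea)
    W=np.array([px2w(c,u,v,z)[:2] for u,v in a[:,0].astype(float)])
    rc=cv2.minAreaRect((W*1000).astype(np.float32))
    print(n,cv2.boundingRect(a),cv2.contourArea(a),'rect mm',np.round(rc[0],1),np.round(rc[1],1),round(rc[2],1),np.round(cv2.boxPoints(rc)).tolist())
    return k
seg('tray',(5,150,80),(16,255,255),(160,140,240,280),.016)
seg('mat',(50,60,20),(85,255,255),(370,170,470,250),.003)
seg('yel',(20,120,60),(35,255,255),(262,165,295,192),.13)
seg('blu',(100,120,40),(125,255,255),(290,165,320,190),.13)
seg('red',(0,150,40),(4,255,255),(318,165,350,190),.13)
seg('yelc',(20,120,60),(35,255,255),(262,192,295,220),.015)
seg('bluc',(100,120,40),(125,255,255),(290,197,320,220),.015)
seg('redc',(0,150,40),(4,255,255),(318,197,350,220),.015)
E
```

```text
tray (177, 162, 47, 102) 4443.0 rect mm [462.  289.8] [268.8 119. ] 2.5 [[325.0, 343.0], [330.0, 225.0], [599.0, 236.0], [594.0, 355.0]]
mat (387, 186, 67, 53) 1857.5 rect mm [ 474.7 -295.1] [159.4  90.3] 68.4 [[403.0, -353.0], [487.0, -386.0], [546.0, -238.0], [462.0, -204.0]]
yel (271, 173, 13, 14) 120.5 rect mm [530.7  83.2] [31.9 28.8] 1.7 [[514.0, 97.0], [515.0, 68.0], [547.0, 69.0], [546.0, 98.0]]
blu (299, 174, 12, 13) 103.0 rect mm [531.   17.1] [29.4 26.5] 1.3 [[516.0, 30.0], [517.0, 4.0], [546.0, 4.0], [545.0, 31.0]]
red (327, 176, 12, 13) 106.5 rect mm [527.5 -50.4] [29.5 26.5] 0.7 [[513.0, -37.0], [513.0, -64.0], [542.0, -63.0], [542.0, -37.0]]
yelc (269, 192, 22, 18) 239.0 rect mm [495.7  83.2] [45.7 56.1] 1.2 [[472.0, 111.0], [473.0, 55.0], [519.0, 56.0], [518.0, 112.0]]
bluc (294, 197, 21, 15) 163.0 rect mm [487.6  17.7] [37.5 53.3] 1.2 [[468.0, 44.0], [469.0, -9.0], [507.0, -9.0], [506.0, 45.0]]
redc (319, 197, 21, 16) 191.5 rect mm [487.7 -49.1] [40.2 53.5] 1.2 [[467.0, -23.0], [468.0, -76.0], [508.0, -75.0], [507.0, -22.0]]
```

View pics/crop_t.png

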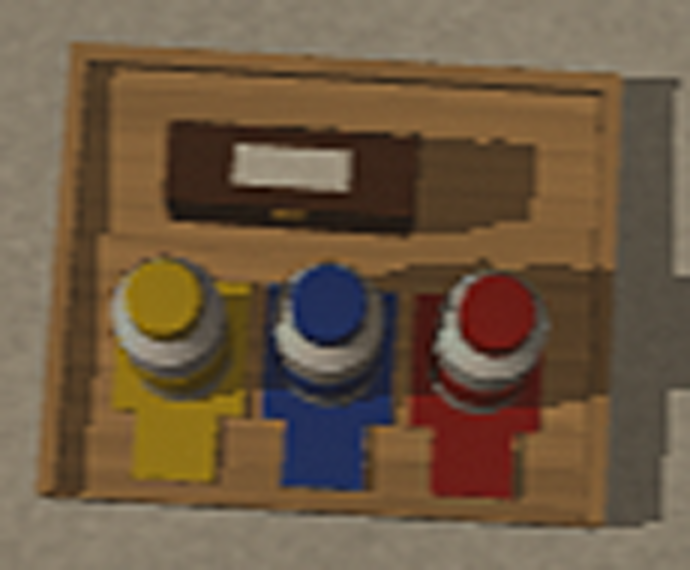

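```bash
cat > fit.py <<'E'
from h import *
from scipy.optimize import minimize
from scipy.spatial.transform import Rotation as R
S=8
def render(c,polys,shape=(400,640)):
    m=np.zeros(shape,np.float32)
    allp=np.concatenate(polys); u0,v0=np.floor(allp.min(0)).astype(int)-2; u1,v1=np.ceil(allp.max(0)).astype(int)+3
    b=np.zeros(((v1-v0)*S,(u1-u0)*S),np.uint8)
    for p in polys:
        q=np.round(((p-[u0,v0]+.5)*S-.5)*16).astype(np.int32)  # integer px = pixel centre
        cv2.fillPoly(b,[q],255,shift=4)
    s=cv2.resize(b,(u1-u0,v1-v0),interpolation=cv2.INTER_AREA)/255.
    a0,a1,b0,b1=max(v0,0),min(v1,400),max(u0,0),min(u1,640)
    m[a0:a1,b0:b1]=s[a0-v0:a1-v0,b0-u0:b1-u0]; return m
def P(c,pts): return np.array([w2px(c,p) for p in pts])
def T(x,y,yaw,loc,z):
    a=np.array(loc,float); cs,sn=np.cos(yaw),np.sin(yaw)
    return np.c_[x+cs*a[:,0]-sn*a[:,1],y+sn*a[:,0]+cs*a[:,1],np.full(len(a),z)]
TT=[(30,29),(30,-29),(-30,-29),(-30,-16),(-60,-16),(-60,16),(-30,16),(-30,29)]
TT=np.array(TT)/1000.
def cyl(c,x,y,r,z0,z1):
    t=np.linspace(0,2*np.pi,48)
    pts=[(x+r*np.cos(a),y+r*np.sin(a),z) for a in t for z in(z0,z1)]
    return cv2.convexHull(P(c,pts).astype(np.float32))[:,0].astype(float)
def bott(c,x,y,foot,g=.0): return [cyl(c,x,y,.023+g,foot,foot+.098),cyl(c,x,y,.0155+g,foot+.098,foot+.13)]
def box3(c,x,y,yaw,lx,ly,z0,z1):
    l=[(lx/2,ly/2),(lx/2,-ly/2),(-lx/2,-ly/2),(-lx/2,ly/2)]
    return cv2.convexHull(P(c,np.r_[T(x,y,yaw,l,z0),T(x,y,yaw,l,z1)]).astype(np.float32))[:,0].astype(float)
def mask(c,lo,hi):
    h=cv2.cvtColor(c['color'],cv2.COLOR_RGB2HSV); return cv2.inRange(h,np.array(lo),np.array(hi))/255.
COL={'y':((20,110,50),(35,255,255)),'b':((100,110,35),(125,255,255)),'r':((0,150,35),(5,255,255))}
def fit(f,x0,sc):
    best=None
    sim=np.vstack([x0]+[np.array(x0)+np.eye(len(x0))[i]*sc[i] for i in range(len(x0))])
    o=minimize(f,x0,method='Nelder-Mead',options=dict(initial_simplex=sim,xatol=1e-5,fatol=1e-3,maxiter=400))
    o=minimize(f,o.x,method='Nelder-Mead',options=dict(initial_simplex=np.vstack([o.x]+[o.x-np.eye(len(x0))[i]*sc[i]*.5 for i in range(len(x0))]),xatol=1e-5,fatol=1e-3,maxiter=400))
    return o.x,o.fun
E
cat > m1.py <<'E'
from fit import *
ims={n:cams.camera(n) for n in('top','side')}
order='ybr'; bx=[(.532,.083),(.532,.017),(.532,-.049)]
for n,c in ims.items():
    ig=np.zeros((400,640),np.float32)
    for x,y in bx:
        for p in bott(c,x,y,.015,.004): ig=np.maximum(ig,render(c,[p]))
    w=(ig==0)
    M={k:mask(c,*COL[k]) for k in order}
    def f(p):
        e=0
        for i,k in enumerate(order):
            off=np.array([0,.066*(1-i)])
            R_=render(c,[P(c,T(p[0],p[1],p[2],TT+off,.015))])
            near=cv2.dilate(R_,np.ones((7,7)))>0
            e+=(((R_-M[k])**2)*w*near).sum()
        return e
    print(n,'row',fit(f,[.528,.018,.02],[.006,.006,.03]))
    ca=mask(c,(5,150,60),(16,255,255)); ma=mask(c,(50,60,20),(85,255,255))
    def ft(p):
        R_=render(c,[box3(c,*p,.270,.120,0,.016)]);near=cv2.dilate(R_,np.ones((9,9)))>0
        return (((R_-ca)**2)*near).sum()
    print(n,'tray',fit(ft,[.462,.290,.04],[.006,.006,.03]))
    ma=cv2.morphologyEx(ma,cv2.MORPH_CLOSE,np.ones((5,5)))
    def fm(p):
        R_=render(c,[box3(c,*p,.09,.16,0,.003)]);near=cv2.dilate(R_,np.ones((9,9)))>0
        return (((R_-ma)**2)*near).sum()
    print(n,'mat',fit(fm,[.475,-.295,-.377],[.006,.006,.03]))
    # bottles: white/bright silhouettes are hard; cap fit
    for k,(x,y) in zip(order,bx):
        def fc(p):
            R_=render(c,[cyl(c,p[0],p[1],.0155,.015+.108,.145)])
            near=cv2.dilate(R_,np.ones((5,5)))>0
            # only the upper/far part, ignore below cap
            return (((R_-M[k])**2)*near).sum()
        print(n,'cap',k,fit(fc,[x,y],[.005,.005]))
E
python3 m1.py
```

```text
top row (array([ 0.52918622,  0.01725289, -0.03966939]), np.float64(49.6210226866578))
top tray (array([0.46205239, 0.29058767, 0.04410279]), np.float64(210.90014968116213))
top mat (array([ 0.47445154, -0.29540606, -0.37577622]), np.float64(28.460608672580353))
top cap y (array([0.52968539, 0.08315556]), np.float64(10.479615838214595))
top cap b (array([0.52961735, 0.01691421]), np.float64(21.476340427476604))
top cap r (array([ 0.52684768, -0.05015304]), np.float64(19.54798979385525))
side row (array([ 0.53371581,  0.01626145, -0.04287073]), np.float64(75.89742291041614))
side tray (array([0.46738514, 0.29166209, 0.04044112]), np.float64(555.376273728247))
side mat (array([ 0.47834628, -0.29505289, -0.37562135]), np.float64(88.42960678974815))
side cap y (array([0.53315776, 0.08584232]), np.float64(27.95234191947193))
side cap b (array([0.532662 , 0.0229901]), np.float64(27.005905972741203))
side cap r (array([ 0.53102229, -0.04691775]), np.float64(55.22551414715173))
```

```bash
python3 - <<'E'
from fit import *
s=r.read_state(); m=R.from_quat(s['eef_rot']).as_matrix(); print(np.round(m,3), np.degrees(np.arctan2(m[1,1],m[0,1])), s['ee_pos'])
E
```

```text
[[-0.     0.429 -0.903]
 [ 0.    -0.903 -0.429]
 [-1.    -0.001  0.   ]] -64.56978400517384 [ 0.2683103  -0.56433076  0.23321999]
```

drive_tool(moves="0.0202 0.0498 0 4.8 0.25;0.0202 0.0498 0 4.8 0.25;0.0202 0.0498 0 4.8 0.25;0.0202 0.0498 0 4.8 0.25;0.0202 0.0498 0 4.8 0.25;0.0202 0.0498 0 4.8 0.25;0.0202 0.0498 0 4.8 0.25;0.0202 0.0498 0 4.8 0.25;0.0202 0.0498 0 4.8 0.25;0.0202 0.0498 0 4.8 0.25;0.0202 0.0498 0 4.8 0.25;0.0202 0.0498 0 4.8 0.25;0.0202 0.0498 0 4.8 0.25;0 0 0 0 0.25;0 0 0 0 0.25", newtons=20)

```text
time: 2.12
ee_pos: [0.5309, 0.0824, 0.2333]
eef_rot: [-0.509, -0.49, 0.51, -0.49]
ft_force: [-0.5, -0.8, -0.2]
width: 0.0652
```

drive_tool(moves="0.0006 0.0016 -0.03 0 0.25;0 0 -0.03 0 0.25;0 0 -0.03 0 0.25;0 0 -0.03 0 0.25;0 0 -0.018 0 0.25;0 0 0 0 0.25;0 0 0 0 0.25")

```text
time: 3.0
ee_pos: [0.5323, 0.0844, 0.0967]
eef_rot: [0.51, 0.49, -0.509, 0.491]
ft_force: [-0.0, -0.1, 0.3]
width: 0.0657
```

```bash
python3 - <<'E'
from h import *
for n in('side','top'):
    c=snap(n); cv2.imwrite(f'pics/a_{n}.png',cv2.cvtColor(cv2.resize(c['color'][130:300,220:400],None,fx=3.3,fy=3.3,interpolation=cv2.INTER_CUBIC),cv2.COLOR_RGB2BGR))
E
```

```text
(no output)
```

View pics/a_side.png

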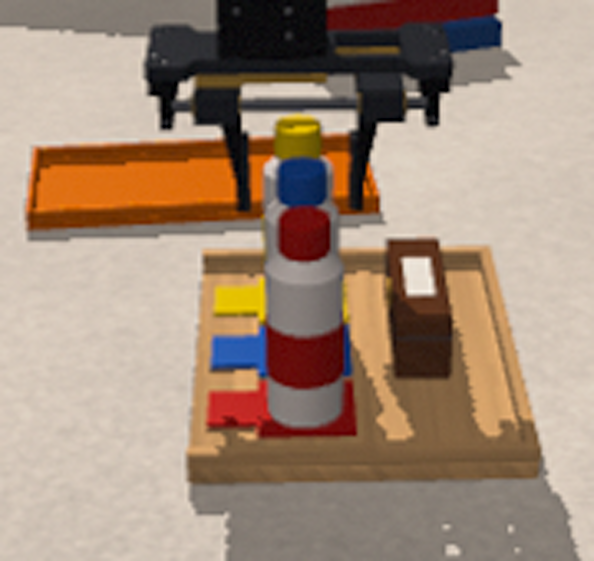

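The fingers (columns about 248 and 352 in the crop) straddle the yellow cap (298), so the grasp is centred. Closing.

drive_tool(moves="0 0 0 0 0.35;0 0 0 0 0.42;0 0 0 0 0.5;0 0 0 0 0.7;0 0 0 0 0.7;0 0 0 0 0.7")

```text
time: 3.85
ee_pos: [0.5315, 0.0846, 0.0956]
eef_rot: [-0.509, -0.49, 0.509, -0.49]
ft_force: [-1.8, 0.4, 2.2]
width: 0.0454
```

```bash
cat > cap.py <<'E'
import sys
from fit import *
def cap(k,x,y,foot,n):
    c=cams.camera(n); M=mask(c,*COL[k])
    def fc(p):
        R_=render(c,[cyl(c,p[0],p[1],.0155,foot+.108,foot+.13)]); near=cv2.dilate(R_,np.ones((5,5)))>0
        return (((R_-M)**2)*near).sum()
    return fit(fc,[x,y],[.005,.005])
if __name__=='__main__':
    k,x,y,f=sys.argv[1],*map(float,sys.argv[2:5])
    for n in('top','side'): a=cap(k,x,y,f,n); print(n,np.round(a[0],4),round(a[1],1))
    s=r.read_state(); print(np.round(s['ee_pos'],4),s['width'])
E
python3 cap.py y .531 .084 .015
```

```text
top [0.533  0.0838] 147.0
side [0.5331 0.0862] 29.6
[0.5316 0.0845 0.0957] 0.045411972147467713
```

drive_tool(moves="0 0 0.01 0 0.7;0 0 0.025 0 0.7;0 0 0.025 0 0.7;0 0.01 0.01 0 0.7;0.002 0.025 0 0 0.7;0.003 0.035 0 0 0.7;0.003 0.035 0 0 0.7;0.003 0.035 0 0 0.7;0.002 0.035 0 0 0.7;0 0.025 0 0 0.7;0 0.01 -0.01 0 0.7;0 0 -0.025 0 0.7;0 0 -0.025 0 0.7;0 0 -0.01 0 0.7;0 0 0 0 0.7;0 0 0 0 0.7")

```text
time: 5.95
ee_pos: [0.5451, 0.2947, 0.0965]
eef_rot: [0.51, 0.49, -0.509, 0.49]
ft_force: [-0.1, -0.3, -2.7]
width: 0.0456
```

```bash
python3 - <<'E'
from h import *
c=snap('side','b_side.png')
E
```

```text
(no output)
```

View pics/b_side.png

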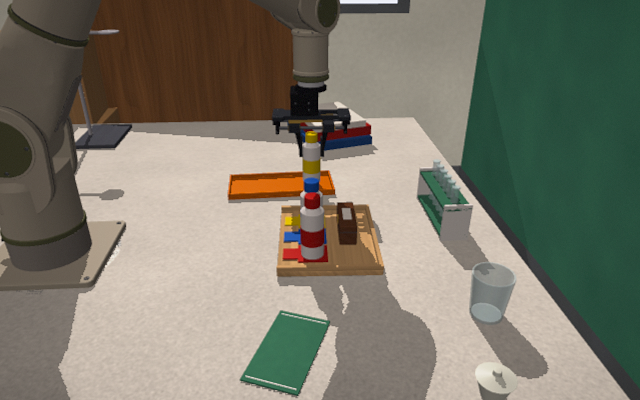

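The yellow bottle hangs upright over the far end of the tray, around pixel (312,160). Lowering it.

drive_tool(moves="0 0 -0.006 0 0.7;0 0 -0.003 0 0.7;0 0 -0.002 0 0.7;0 0 0 0 0.7;0 0 0 0 0.7")

```text
time: 6.62
ee_pos: [0.5447, 0.2948, 0.0857]
eef_rot: [0.51, 0.49, -0.509, 0.491]
ft_force: [-3.7, -2.7, 8.5]
width: 0.0454
```

drive_tool(moves="0 0 0 0 0.6;0 0 0 0 0.4;0 0 0 0 0.25;0 0 0 0 0.25;0 0 0.02 0 0.25;0 0 0.035 0 0.25;0 0 0.035 0 0.25;0 -0.02 0.015 0 0.25;-0.003 -0.05 0 0 0.25;-0.004 -0.05 0 0 0.25;-0.004 -0.05 0 0 0.25;-0.0024 -0.05 0 0 0.25;0 -0.0376 0 0 0.25;0 -0.02 0 0 0.25;0 0 0 0 0.25;0 0 0 0 0.25")

```text
time: 8.62
ee_pos: [0.5313, 0.0184, 0.1903]
eef_rot: [0.509, 0.491, -0.509, 0.491]
ft_force: [0.4, 0.4, 0.2]
width: 0.0654
```

```bash
python3 cap.py y .545 .294 .005;  python3 cap.py b .531 .017 .015; python3 -c "
from h import *
snap('side','c_side.png')"
```

```text
top [0.5421 0.2931] 11.0
side [0.547  0.2989] 6.6
[0.5312 0.0186 0.19  ] 0.0655496003116424
top [0.5351 0.017 ] 145.0
side [0.5325 0.0193] 27.8
[0.5312 0.0181 0.1897] 0.06520911775526723
```

View pics/c_side.png

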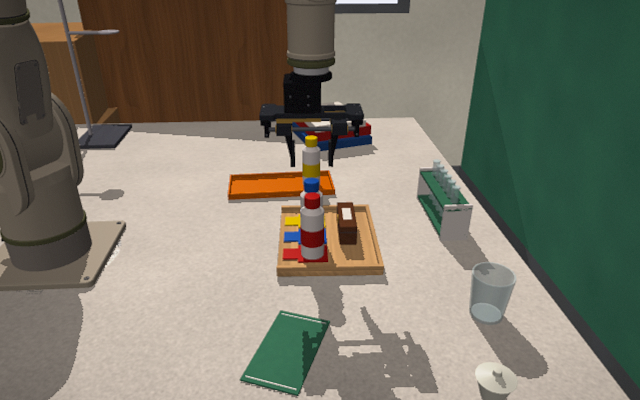

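Yellow stands upright in the tray near (311,160). The gripper is over blue.

drive_tool(moves="0 -0.001 -0.03 0 0.25;0 0 -0.03 0 0.25;0 0 -0.024 0 0.25;0 0 -0.0095 0 0.25;0 0 0 0 0.25;0 0 0 0 0.35;0 0 0 0 0.42;0 0 0 0 0.5;0 0 0 0 0.7;0 0 0 0 0.7;0 0 0 0 0.7")

```text
time: 10.25
ee_pos: [0.5313, 0.016, 0.0964]
eef_rot: [0.509, 0.49, -0.509, 0.491]
ft_force: [-2.7, -0.8, 5.4]
width: 0.0456
```

drive_tool(moves="0 0 0.01 0 0.7;0 0 0.025 0 0.7;0 0 0.025 0 0.7;-0.0046 0.01 0.01 0 0.7;-0.008 0.03 0 0 0.7;-0.01 0.04 0 0 0.7;-0.01 0.04 0 0 0.7;-0.01 0.04 0 0 0.7;-0.01 0.04 0 0 0.7;-0.008 0.035 0 0 0.7;-0.006 0.03 0 0 0.7;0 0.01 -0.01 0 0.7;0 0 -0.025 0 0.7;0 0 -0.025 0 0.7;0 0 -0.01 0 0.7;0 0 -0.006 0 0.7;0 0 0 0 0.7;0 0 -0.003 0 0.7;0 0 -0.002 0 0.7;0 0 0 0 0.7")

```text
time: 12.75
ee_pos: [0.465, 0.2915, 0.0864]
eef_rot: [0.51, 0.49, -0.509, 0.491]
ft_force: [-2.5, -1.6, 8.8]
width: 0.0453
```

drive_tool(moves="0 0 0 0 0.6;0 0 0 0 0.4;0 0 0 0 0.25;0 0 0 0 0.25;0 0 0.02 0 0.25;0 0 0.035 0 0.25;0 0 0.035 0 0.25;0 -0.02 0.015 0 0.25;0.01 -0.05 0 0 0.25;0.01 -0.05 0 0 0.25;0.01 -0.05 0 0 0.25;0.01 -0.05 0 0 0.25;0.01 -0.05 0 0 0.25;0.01 -0.0465 0 0 0.25;0.004 -0.025 0 0 0.25;0 0 0 0 0.25;0 0 0 0 0.25")

```text
time: 14.88
ee_pos: [0.5287, -0.0493, 0.1909]
eef_rot: [0.509, 0.491, -0.509, 0.491]
ft_force: [-0.9, 0.7, 0.9]
width: 0.0651
```

```bash
python3 -c "
from h import *
snap('side','d_side.png');snap('top','d_top.png')"; python3 cap.py b .465 .291 .005;python3 cap.py r .529 -.05 .015
```

```text
top [0.4632 0.2944] 36.6
top [ 0.524  -0.0452] 145.4
side [ 0.5308 -0.0469] 40.2
[ 0.5285 -0.0499  0.1902] 0.06533259234599956Traceback (most recent call last):
  File "cap.py", line 11, in <module>
    for n in('top','side'): a=cap(k,x,y,f,n); print(n,np.round(a[0],4),round(a[1],1))
                              ~~~^^^^^^^^^^^
  File "cap.py", line 8, in cap
    return fit(fc,[x,y],[.005,.005])
  File "fit.py", line 35, in fit
    o=minimize(f,x0,method='Nelder-Mead',options=dict(initial_simplex=sim,xatol=1e-5,fatol=1e-3,maxiter=400))
    res = _minimize_neldermead(fun, x0, args, callback, bounds=bounds,
                               **options)
    fxe = func(xe)
    fx = function(np.copy(x), *(wrapper_args + args))
  File "cap.py", line 6, in fc
    R_=render(c,[cyl(c,p[0],p[1],.0155,foot+.108,foot+.13)]); near=cv2.dilate(R_,np.ones((5,5)))>0
  File "fit.py", line 14, in render
    m[a0:a1,b0:b1]=s[a0-v0:a1-v0,b0-u0:b1-u0]; return m
    ~^^^^^^^^^^^^^
ValueError: could not broadcast input array from shape (0,9) into shape (399,9)
```

View pics/d_side.png

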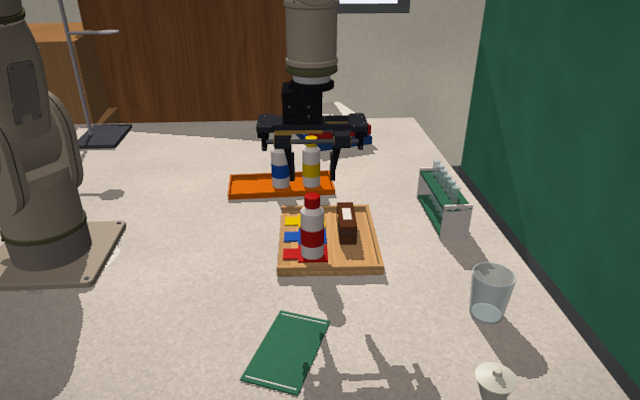

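View pics/d_top.png

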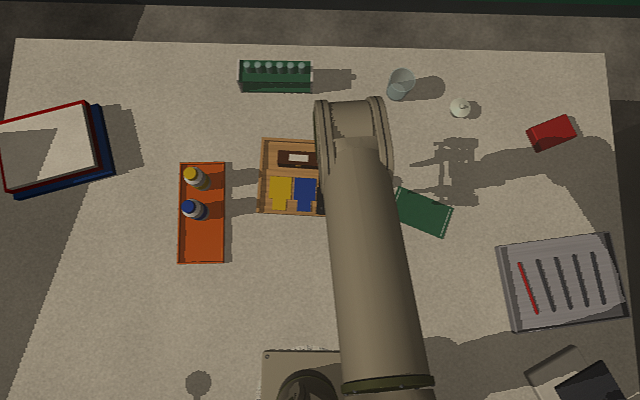

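Blue (280,168) and yellow (311,160) stand in the tray. Blue's cap is just hidden behind a finger in the side view. Next is red, which needs about -94 mm in z.

drive_tool(moves="0.0004 -0.0004 -0.03 0 0.25;0 0 -0.03 0 0.25;0 0 -0.024 0 0.25;0 0 -0.01 0 0.25;0 0 0 0 0.25;0 0 0 0 0.35;0 0 0 0 0.42;0 0 0 0 0.5;0 0 0 0 0.7;0 0 0 0 0.7;0 0 0 0 0.7")

```text
time: 16.55
ee_pos: [0.5291, -0.051, 0.0964]
eef_rot: [0.509, 0.49, -0.509, 0.491]
ft_force: [-2.7, 0.1, 5.7]
width: 0.0452
```

drive_tool(moves="0 0 0.01 0 0.7;0 0 0.025 0 0.7;0 0 0.025 0 0.7;-0.0043 0.0136 0.01 0 0.7;-0.016 0.0375 0 0 0.7;-0.016 0.0375 0 0 0.7;-0.016 0.0375 0 0 0.7;-0.016 0.0375 0 0 0.7;-0.016 0.0375 0 0 0.7;-0.016 0.0375 0 0 0.7;-0.016 0.0375 0 0 0.7;-0.016 0.0375 0 0 0.7;-0.008 0.015 0 0 0.7;-0.004 0.01 -0.01 0 0.7;0 0 -0.025 0 0.7;0 0 -0.025 0 0.7;0 0 -0.01 0 0.7;0 0 -0.006 0 0.7;0 0 0 0 0.7")

```text
time: 18.92
ee_pos: [0.3846, 0.2879, 0.0903]
eef_rot: [0.509, 0.49, -0.509, 0.49]
ft_force: [0.1, -0.1, -2.2]
width: 0.0454
```

drive_tool(moves="0 0 -0.003 0 0.7;0 0 -0.002 0 0.7;0 0 0 0 0.7;0 0 0 0 0.7")

```text
time: 19.42
ee_pos: [0.3849, 0.2883, 0.0863]
eef_rot: [0.51, 0.49, -0.509, 0.491]
ft_force: [-3.3, -1.7, 11.4]
width: 0.0452
```

drive_tool(moves="0 0 0 0 0.6;0 0 0 0 0.4;0 0 0 0 0.25;0 0 0 0 0.25;0 0 0.02 0 0.25;0 0 0.035 0 0.25;0 0 0.035 0 0.25;0 -0.02 0.015 0 0.3;0.007 -0.05 0 0 0.3;0.007 -0.05 0 0 0.3;0.007 -0.05 0 0 0.3;0.007 -0.05 0 0 0.3;0.007 -0.05 0 0 0.3;0.007 -0.05 0 0 0.3;0.007 -0.05 0 0 0.3;0.007 -0.05 0 0 0.3;0.007 -0.05 0 0 0.3;0.007 -0.05 0 0 0.3;0 0 0 0 0.3;0 0 0 0 0.3")

```text
time: 21.92
ee_pos: [0.455, -0.2316, 0.191]
eef_rot: [0.51, 0.49, -0.509, 0.491]
ft_force: [0.6, 0.3, 0.5]
width: 0.0612
```

```bash
cat > m2.py <<'E'
from fit import *
ims={n:cams.camera(n) for n in('top','side')}
for n,c in ims.items():
    cv2.imwrite(f'pics/e_{n}.png',cv2.cvtColor(c['color'],cv2.COLOR_RGB2BGR))
    M={k:mask(c,*COL[k]) for k in 'ybr'}
    def f(p):
        e=0
        for i,k in enumerate('ybr'):
            R_=render(c,[P(c,T(p[0],p[1],p[2],TT+[0,.066*(1-i)],.015))])
            e+=(((R_-M[k])**2)*(cv2.dilate(R_,np.ones((7,7)))>0)).sum()
        return e
    print(n,'row',fit(f,[.53,.017,-.04],[.006,.006,.03]))
    h=cv2.cvtColor(c['color'],cv2.COLOR_RGB2HSV)
    D=((h[...,2]<85)).astype(float)
    if n=='top': x=(300,158)
    lo={'top':(150,180,270,330),'side':(195,250,330,365)}[n]
    k,x,y=cv2.boundingRect(D[lo[0]-20:lo[1]+20,lo[2]-20:lo[3]+20].astype(np.uint8))[0:3]
    D=cv2.morphologyEx(D,cv2.MORPH_CLOSE,np.ones((9,9)))
    def fb(p):
        R_=render(c,[box3(c,*p,.036,.110,.012,.056)])
        return (((R_-D)**2)*(cv2.dilate(R_,np.ones((5,5)))>0)).sum()
    print(n,'box',fit(fb,[.612,.035,-.04],[.006,.006,.03]))
    for k,(x,y) in dict(y=(.545,.294),b=(.465,.291),r=(.385,.288)).items():
        def fc(p):
            R_=render(c,[cyl(c,p[0],p[1],.0155,.005+.108,.005+.13)]); near=cv2.dilate(R_,np.ones((5,5)))>0
            return (((R_-M[k])**2)*near).sum()
        try: print(n,k,fit(fc,[x,y],[.005,.005]))
        except Exception as e: print(n,k,'fail')
    z=c['color'][120:235,160:365] if n=='top' else c['color'][130:290,220:400]
    cv2.imwrite(f'pics/e_{n}z.png',cv2.cvtColor(cv2.resize(z,None,fx=3.6,fy=3.6,interpolation=cv2.INTER_CUBIC),cv2.COLOR_RGB2BGR))
E
python3 m2.py
```

```text
top row (array([ 0.52906295,  0.01728405, -0.03896395]), np.float64(62.75772423414755))
top box (array([ 0.60508985,  0.03366449, -0.02392257]), np.float64(111.57988395664728))
top y (array([0.54210642, 0.2930652 ]), np.float64(10.753126065275943))
top b (array([0.46319851, 0.29437711]), np.float64(36.567428500349834))
top r (array([0.38256639, 0.28988292]), np.float64(17.99976965996771))
side row (array([ 0.53331887,  0.01665453, -0.03529027]), np.float64(135.395337702641))
side box (array([ 0.60902889,  0.03671839, -0.07101372]), np.float64(414.1994777637682))
side y (array([0.54695139, 0.29885841]), np.float64(6.567689573470105))
side b (array([0.46644144, 0.29820869]), np.float64(67.31348002735605))
side r fail
```

View pics/e_topz.png

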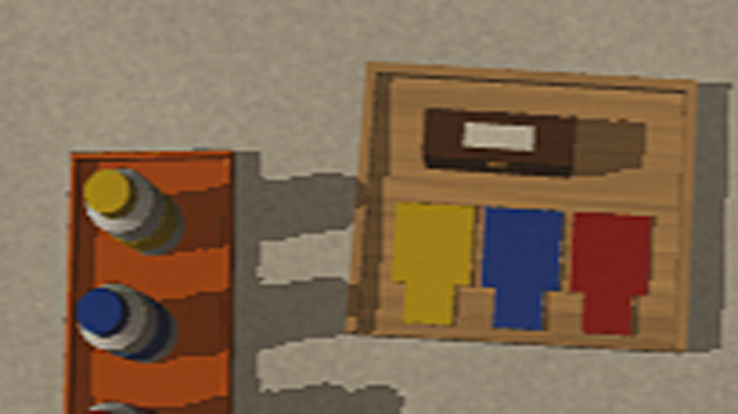

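View pics/e_sidez.png

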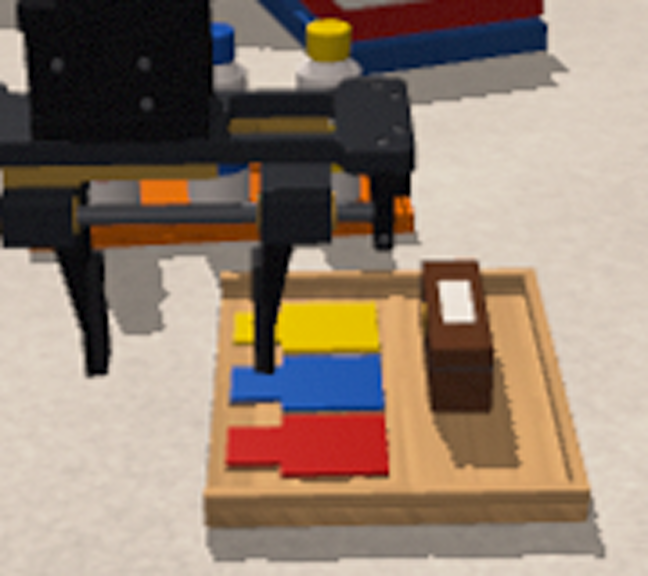

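```bash
cat > m3.py <<'E'
from fit import *
for n in('top','side'):
    c=cams.camera(n); h=cv2.cvtColor(c['color'],cv2.COLOR_RGB2HSV)
    g=cv2.GaussianBlur(c['color'],(3,3),0)
    if n=='top':
        print(h[156,276:346:4,2].tolist()); print(h[143:178:2,300,2].tolist())
        D=(h[...,2]<66).astype(np.uint8)
    else:
        print(h[225,325:375:3,2].tolist()); print(h[195:255:3,346,2].tolist())
        D=((h[...,2]<115)&(h[...,1]>60)).astype(np.uint8)
    box=(140,185,272,325) if n=='top' else (198,246,330,362)
    k=np.zeros_like(D); k[box[0]:box[1],box[2]:box[3]]=D[box[0]:box[1],box[2]:box[3]]
    cs,_=cv2.findContours(k,cv2.RETR_EXTERNAL,cv2.CHAIN_APPROX_NONE); a=max(cs,key=cv2.contourArea)
    F=np.zeros((400,640),np.uint8); cv2.drawContours(F,[a],-1,1,-1); print(cv2.boundingRect(a))
    def fb(p):
        R_=render(c,[box3(c,*p,.036,.110,.012,.056)])
        return (((R_-F)**2)).sum()
    print(n,'box',fit(fb,[.607,.035,-.03],[.006,.006,.05]))
    W=(h[...,1]<70)&(h[...,2]>120); k=np.zeros((400,640),np.uint8)
    x,y,w_,h_=cv2.boundingRect(a); k[y:y+h_,x+4:x+w_-4]=W[y:y+h_,x+4:x+w_-4]
    cs,_=cv2.findContours(k,cv2.RETR_EXTERNAL,cv2.CHAIN_APPROX_NONE); b=max(cs,key=cv2.contourArea)
    q=np.array([px2w(c,u,v,.056)[:2]*1000 for u,v in b[:,0].astype(float)],np.float32); print('card',cv2.boundingRect(b),cv2.minAreaRect(q))
E
python3 m3.py
```

```text
[150, 65, 64, 68, 169, 171, 173, 173, 108, 66, 65, 87, 93, 95, 96, 95, 148, 142]
[133, 145, 139, 144, 54, 60, 185, 170, 170, 111, 60, 83, 40, 153, 139, 142, 149, 112]
(278, 150, 42, 19)
top box (array([ 0.60423781,  0.03423438, -0.03920285]), np.float64(62.246856689453125))
card (289, 154, 19, 8) ((604.1609497070312, 35.75651550292969), (48.270816802978516, 17.03646469116211), 86.79524230957031)
[193, 223, 218, 218, 137, 93, 101, 98, 99, 98, 91, 214, 205, 207, 222, 189, 215]
[221, 220, 224, 94, 116, 236, 235, 234, 179, 96, 98, 53, 54, 54, 55, 54, 47, 134, 131, 131]
(330, 203, 32, 42)
side box (array([ 0.60923331,  0.03631585, -0.06656822]), np.float64(75.96272277832031))
card (342, 208, 10, 12) ((608.9135131835938, 35.945106506347656), (48.40544509887695, 18.97974395751953), 86.3933334350586)
```

drive_tool(moves="0.01 0.015 0 0 0.38;0.019 0.034 0 -0.2 0.38;0.02 0.036 0 -0.2 0.38;0.02 0.036 0 -0.2 0.38;0.02 0.036 0 -0.2 0.38;0.02 0.036 0 0 0.38;0.02 0.036 0 0 0.38;0.0186 0.0276 0 0 0.38;0.004 0.01 -0.01 0 0.38;0 0 -0.035 0 0.38;0 0 -0.04 0 0.38;0 0 -0.035 0 0.38;0 0 0 0 0.38;0 0 0 0 0.38")

```text
time: 23.88
ee_pos: [0.6068, 0.0341, 0.0715]
eef_rot: [0.513, 0.486, -0.512, 0.487]
ft_force: [-0.1, -0.1, 0.6]
width: 0.054
```

```bash
python3 - <<'E'
from h import *
from scipy.spatial.transform import Rotation as R
c=snap('side'); cv2.imwrite('pics/f_side.png',cv2.cvtColor(cv2.resize(c['color'][110:290,220:400],None,fx=3.3,fy=3.3,interpolation=cv2.INTER_CUBIC),cv2.COLOR_RGB2BGR))
m=R.from_quat(r.read_state()['eef_rot']).as_matrix();print(m[:,1])
E
```

```text
[ 0.99864117 -0.0520558   0.00244899]
```

View pics/f_side.png

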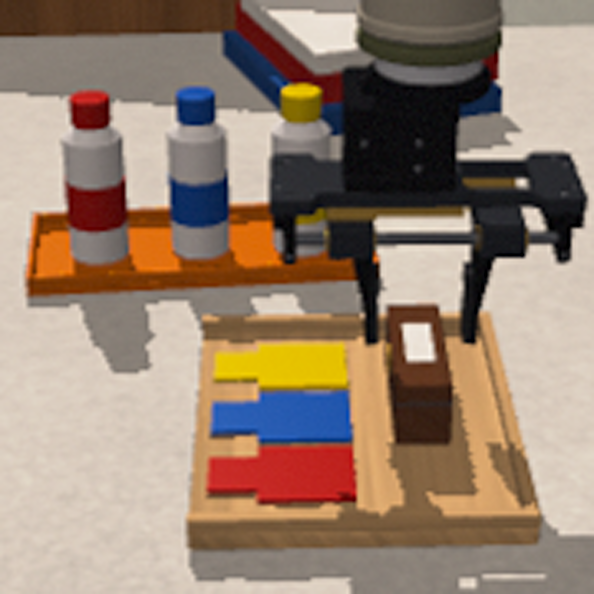

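All three bottles stand in the tray. The fingers (370 and 470) are centred on the box's card (420).

drive_tool(moves="0 0.001 -0.015 0 0.38;0 0 -0.015 0 0.38;0 0 -0.0075 0 0.38;0 0 0 0 0.38;0 0 0 0 0.45;0 0 0 0 0.52;0 0 0 0 0.6;0 0 0 0 0.8;0 0 0 0 0.8;0 0 0 0 0.8")

```text
time: 25.18
ee_pos: [0.6064, 0.0352, 0.0328]
eef_rot: [0.513, 0.487, -0.513, 0.487]
ft_force: [-0.1, -0.0, 3.2]
width: 0.0358
```

drive_tool(moves="0 0 0.01 0 0.8;0 0 0.02 0 0.8;0 0 0.025 0 0.8;-0.004 -0.01 0.015 0 0.8;-0.01 -0.025 0 -1.5 0.8;-0.0145 -0.0375 0 -2.5 0.8;-0.0145 -0.0375 0 -2.5 0.8;-0.0145 -0.0375 0 -2.5 0.8;-0.0145 -0.0375 0 -2.5 0.8;-0.0145 -0.0375 0 -2.5 0.8;-0.0145 -0.0375 0 -2.5 0.8;-0.0145 -0.0375 0 -2 0.8;-0.01 -0.025 0 0 0.8;-0.0046 -0.0079 -0.01 0 0.8;0 0 -0.025 0 0.8;0 0 -0.025 0 0.8;0 0 -0.01 0 0.8;0 0 0 0 0.8;0 0 0 0 0.8")

```text
time: 27.55
ee_pos: [0.4768, -0.2953, 0.0335]
eef_rot: [0.585, 0.398, -0.584, 0.399]
ft_force: [0.2, -0.6, -1.2]
width: 0.0357
```

```bash
python3 - <<'E'
from h import *
from scipy.spatial.transform import Rotation as R
c=snap('side','g_side.png')
m=R.from_quat(r.read_state()['eef_rot']).as_matrix();print(np.degrees(np.arctan2(m[1,1],m[0,1])))
E
```

```text
-21.46447663247982
```

View pics/g_side.png

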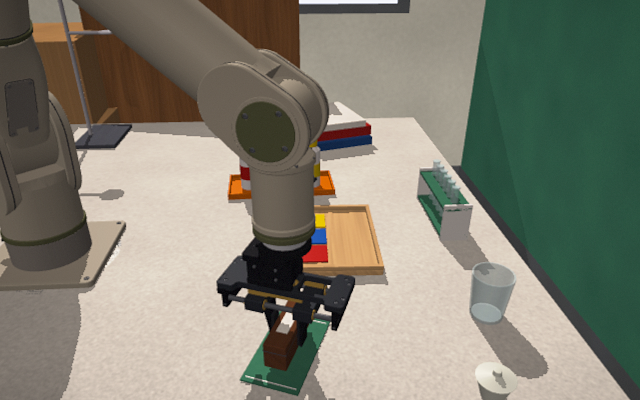

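The box is over the mat, around pixel (283,345), and aligned with it. Lowering until it touches, then releasing.

drive_tool(moves="-0.0004 0 -0.006 0 0.8;0 0 -0.002 0 0.8;0 0 -0.002 0 0.8;0 0 0 0 0.8;0 0 0 0 0.8")

```text
time: 28.22
ee_pos: [0.4756, -0.2951, 0.0237]
eef_rot: [-0.584, -0.398, 0.585, -0.398]
ft_force: [-6.6, 3.9, 14.5]
width: 0.0361
```

drive_tool(moves="0 0 0 0 0.7;0 0 0 0 0.55;0 0 0 0 0.38;0 0 0 0 0.38;0 0 0.02 0 0.38;0 0 0.045 0 0.35;0 0 0.05 0 0.3;0 0.02 0.04 0 0.25;-0.009 0.0563 0.012 1.9 0.25;-0.009 0.0563 0 1.9 0.25;-0.009 0.0563 0 1.9 0.25;-0.009 0.0563 0 1.9 0.25;-0.009 0.0563 0 1.9 0.25;-0.009 0.0563 0 1.9 0.25;-0.009 0.0563 0 1.9 0.25;-0.009 0.0563 0 1.9 0.25;-0.009 0.0563 0 1.9 0.25;-0.0097 0.0563 0 2.1 0.25;0 0 0 0 0.25;0 0 0 0 0.25")

```text
time: 30.72
ee_pos: [0.3851, 0.2875, 0.1893]
eef_rot: [-0.51, -0.49, 0.51, -0.49]
ft_force: [-0.7, -0.6, -0.6]
width: 0.0653
```

```bash
cat > m4.py <<'E'
from fit import *
for n in('top','side'):
    c=cams.camera(n); cv2.imwrite(f'pics/h_{n}.png',cv2.cvtColor(c['color'],cv2.COLOR_RGB2BGR))
    h=cv2.cvtColor(c['color'],cv2.COLOR_RGB2HSV)
    a=(170,250,370,470) if n=='top' else (290,395,225,345)
    z=c['color'][a[0]:a[1],a[2]:a[3]]
    cv2.imwrite(f'pics/h_{n}z.png',cv2.cvtColor(cv2.resize(z,None,fx=5,fy=5,interpolation=cv2.INTER_CUBIC),cv2.COLOR_RGB2BGR))
    D=((h[...,0]<25)|(h[...,0]>170))&(h[...,2]<(70 if n=='top' else 115))&(h[...,1]>60)
    k=np.zeros((400,640),np.uint8); k[a[0]:a[1],a[2]:a[3]]=D[a[0]:a[1],a[2]:a[3]]
    cs,_=cv2.findContours(k,cv2.RETR_EXTERNAL,cv2.CHAIN_APPROX_NONE); b=max(cs,key=cv2.contourArea)
    F=np.zeros((400,640),np.uint8); cv2.drawContours(F,[b],-1,1,-1); print(cv2.boundingRect(b))
    def fb(p): return ((render(c,[box3(c,*p,.036,.110,.003,.047)])-F)**2).sum()
    print(n,'box',fit(fb,[.476,-.295,-.37],[.006,.006,.05]))
E
python3 m4.py; python3 - <<'E'
from h import *
from scipy.spatial.transform import Rotation as R
m=R.from_quat(r.read_state()['eef_rot']).as_matrix();print(np.degrees(np.arctan2(m[1,1],m[0,1])))
E
```

```text
(400, 197, 46, 29)
top box (array([ 0.4736854 , -0.29487708, -0.36759295]), np.float64(30.18659019470215))
(263, 303, 46, 73)
side box (array([ 0.47776292, -0.29462667, -0.34578563]), np.float64(98.75105285644531))
-2.391156878913121
```

View pics/h_top.png

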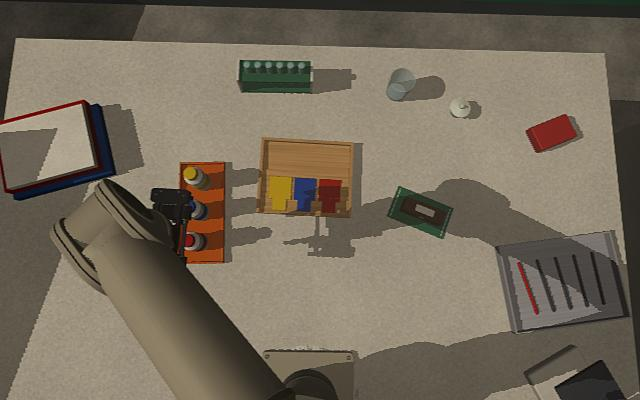

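View pics/h_sidez.png

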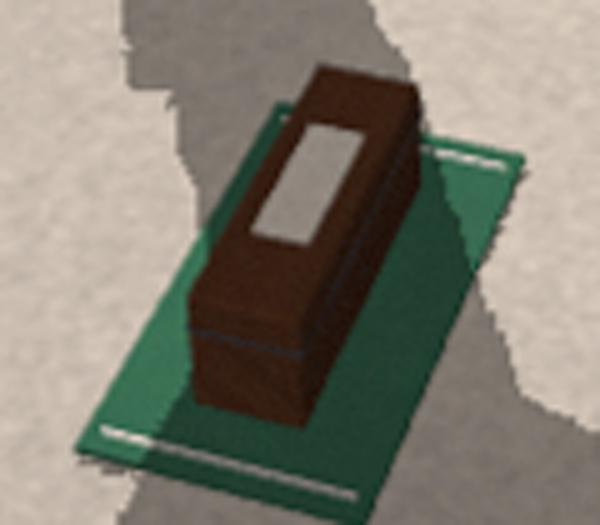

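The box is flat and in the middle of the mat: the fit gives it within 1 mm and 0.5° of the mat's own pose in the same view. Returning red now.

drive_tool(moves="0 0.0008 -0.03 0 0.25;0 0 -0.035 0 0.25;0 0 -0.025 0 0.25;0 0 -0.013 0 0.25;0 0 0 0 0.25;0 0 0 0 0.35;0 0 0 0 0.42;0 0 0 0 0.5;0 0 0 0 0.7;0 0 0 0 0.7;0 0 0 0 0.7")

```text
time: 32.2
ee_pos: [0.3852, 0.2889, 0.0869]
eef_rot: [0.51, 0.49, -0.51, 0.49]
ft_force: [-2.0, 0.1, 5.2]
width: 0.0452
```

drive_tool(moves="0 0 0.01 0 0.7;0 0 0.025 0 0.7;0 0 0.025 0 0.7;0.004 -0.0134 0.01 0 0.7;0.016 -0.0375 0 0 0.7;0.016 -0.0375 0 0 0.7;0.016 -0.0375 0 0 0.7;0.016 -0.0375 0 0 0.7;0.016 -0.0375 0 0 0.7;0.016 -0.0375 0 0 0.7;0.016 -0.0375 0 0 0.7;0.016 -0.0375 0 0 0.7;0.008 -0.015 0 0 0.7;0.0036 -0.01 -0.01 0 0.7;0 0 -0.02 0 0.7;0 0 -0.015 0 0.7;0 0 -0.009 0 0.7;0 0 0 0 0.7;0 0 0 0 0.7")

```text
time: 34.58
ee_pos: [0.529, -0.0496, 0.1031]
eef_rot: [0.51, 0.49, -0.51, 0.49]
ft_force: [-0.4, 0.6, -1.7]
width: 0.0451
```

drive_tool(moves="0 0 -0.003 0 0.7;0 0 -0.002 0 0.7;0 0 -0.002 0 0.7;0 0 0 0 0.7;0 0 0 0 0.7")

```text
time: 35.2
ee_pos: [0.5289, -0.0498, 0.0969]
eef_rot: [-0.51, -0.49, 0.51, -0.49]
ft_force: [-5.7, -0.6, 13.7]
width: 0.0451
```

drive_tool(moves="0 0 0 0 0.6;0 0 0 0 0.4;0 0 0 0 0.25;0 0 0 0 0.25;0 0 0.02 0 0.25;0 0 0.035 0 0.25;0 0 0.03 0 0.25;0 0.02 0.01 0 0.25;-0.01 0.05 0 0 0.25;-0.01 0.05 0 0 0.25;-0.01 0.05 0 0 0.25;-0.01 0.05 0 0 0.25;-0.01 0.05 0 0 0.25;-0.01 0.0463 0 0 0.25;-0.0039 0.025 0 0 0.25;0 0 0 0 0.25;0 0 0 0 0.25")

```text
time: 37.33
ee_pos: [0.4644, 0.2912, 0.1899]
eef_rot: [-0.509, -0.49, 0.51, -0.49]
ft_force: [1.0, -1.1, 0.0]
width: 0.0651
```

```bash
python3 -c "
from h import *
c=snap('side','i_side.png');c=snap('top','i_top.png')
z=c['color'][130:225,165:365];cv2.imwrite('pics/i_topz.png',cv2.cvtColor(cv2.resize(z,None,fx=3.8,fy=3.8,interpolation=cv2.INTER_CUBIC),cv2.COLOR_RGB2BGR))"; python3 cap.py r .529 -.049 .015
```

```text
top [ 0.5268 -0.0496] 26.6
side [ 0.5308 -0.0469] 55.7
[0.4651 0.2906 0.1904] 0.06518985271651222
```

View pics/i_topz.png

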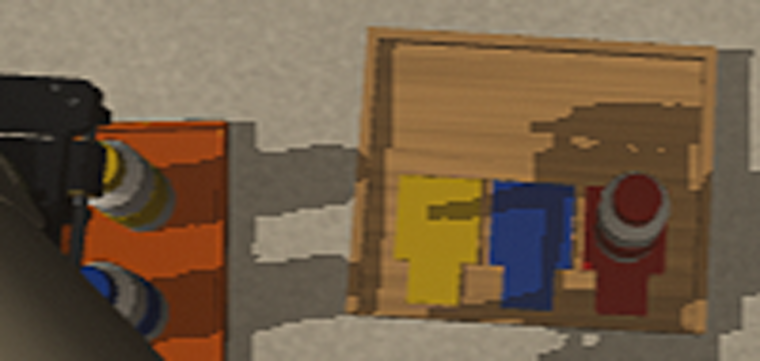

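View pics/i_side.png

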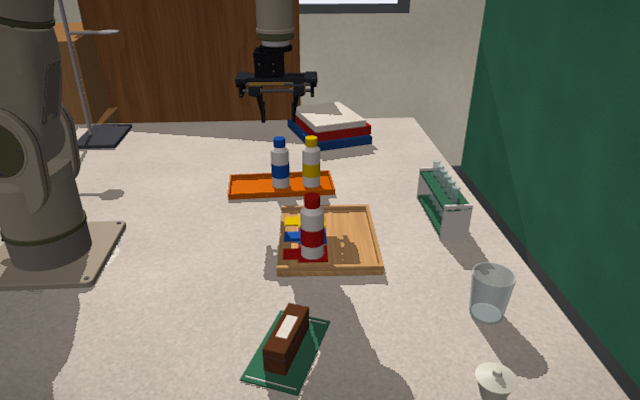

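Red is back within 1 mm of its coaster's centre in the top view. Blue is next.

drive_tool(moves="0 0.0009 -0.03 0 0.25;0 0 -0.035 0 0.25;0 0 -0.025 0 0.25;0 0 -0.0135 0 0.25;0 0 0 0 0.25;0 0 0 0 0.35;0 0 0 0 0.42;0 0 0 0 0.5;0 0 0 0 0.7;0 0 0 0 0.7;0 0 0 0 0.7")

```text
time: 38.9
ee_pos: [0.4649, 0.2927, 0.0875]
eef_rot: [0.51, 0.49, -0.51, 0.49]
ft_force: [-2.0, -0.7, 5.4]
width: 0.0452
```

drive_tool(moves="0 0 0.01 0 0.7;0 0 0.025 0 0.7;0 0 0.025 0 0.7;0.0044 -0.0105 0.01 0 0.7;0.008 -0.03 0 0 0.7;0.01 -0.04 0 0 0.7;0.01 -0.04 0 0 0.7;0.01 -0.04 0 0 0.7;0.01 -0.04 0 0 0.7;0.008 -0.035 0 0 0.7;0.006 -0.03 0 0 0.7;0 -0.01 -0.01 0 0.7;0 0 -0.02 0 0.7;0 0 -0.015 0 0.7;0 0 -0.009 0 0.7;0 0 0 0 0.7;0 0 0 0 0.7")

```text
time: 41.02
ee_pos: [0.5315, 0.0174, 0.1035]
eef_rot: [0.51, 0.49, -0.509, 0.49]
ft_force: [-0.8, 0.5, -2.4]
width: 0.045
```

drive_tool(moves="0 0 -0.003 0 0.7;0 0 -0.002 0 0.7;0 0 -0.002 0 0.7;0 0 0 0 0.7;0 0 0 0 0.7")

```text
time: 41.65
ee_pos: [0.5315, 0.017, 0.0974]
eef_rot: [0.51, 0.49, -0.51, 0.49]
ft_force: [-5.8, -0.1, 12.8]
width: 0.0449
```

Release, then over to yellow at (0.5447, 0.2948): +0.0132, +0.2778.

drive_tool(moves="0 0 0 0 0.6;0 0 0 0 0.4;0 0 0 0 0.25;0 0 0 0 0.25;0 0 0.02 0 0.25;0 0 0.035 0 0.25;0 0 0.03 0 0.25;0 0.02 0.01 0 0.25;0.003 0.05 0 0 0.25;0.004 0.05 0 0 0.25;0.004 0.05 0 0 0.25;0.0022 0.05 0 0 0.25;0 0.0378 0 0 0.25;0 0.02 0 0 0.25;0 0 0 0 0.25;0 0 0 0 0.25")

```text
time: 43.65
ee_pos: [0.5443, 0.2942, 0.1909]
eef_rot: [-0.51, -0.49, 0.51, -0.49]
ft_force: [0.4, -0.6, -0.0]
width: 0.0652
```

```bash
python3 cap.py b .5315 .017 .015;python3 cap.py r .529 -.049 .015; python3 -c "
from h import *
c=snap('side','j_side.png');c=snap('top','j_top.png')
z=c['color'][130:225,165:365];cv2.imwrite('pics/j_topz.png',cv2.cvtColor(cv2.resize(z,None,fx=3.8,fy=3.8,interpolation=cv2.INTER_CUBIC),cv2.COLOR_RGB2BGR))"
```

```text
top [0.53   0.0172] 31.8
side [0.5332 0.0201] 33.1
[0.5447 0.2936 0.1911] 0.06516437827902084
top [ 0.5265 -0.0496] 20.6
side [ 0.5298 -0.0469] 49.3
[0.5447 0.2937 0.1912] 0.06587641597144754
```

View pics/j_topz.png

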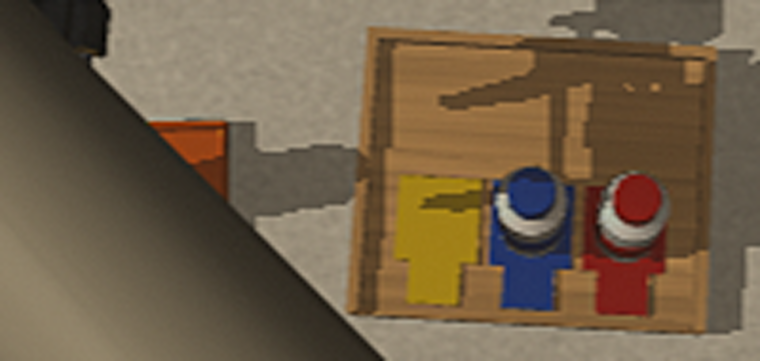

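Blue (530,195) and red (637,197) are both centred; blue is within 1 mm. Yellow is last.

drive_tool(moves="0 0.0008 -0.03 0 0.25;0 0 -0.035 0 0.25;0 0 -0.025 0 0.25;0 0 -0.0135 0 0.25;0 0 0 0 0.25;0 0 0 0 0.35;0 0 0 0 0.42;0 0 0 0 0.5;0 0 0 0 0.7;0 0 0 0 0.7;0 0 0 0 0.7")

```text
time: 45.32
ee_pos: [0.5445, 0.2957, 0.088]
eef_rot: [0.51, 0.49, -0.51, 0.49]
ft_force: [-1.2, 0.1, 5.7]
width: 0.0457
```

drive_tool(moves="0 0 0.01 0 0.7;0 0 0.025 0 0.7;0 0 0.025 0 0.7;0 -0.0105 0.01 0 0.7;-0.002 -0.025 0 0 0.7;-0.002 -0.035 0 0 0.7;-0.002 -0.035 0 0 0.7;-0.002 -0.035 0 0 0.7;-0.0019 -0.035 0 0 0.7;-0.001 -0.025 0 0 0.7;0 -0.01 -0.01 0 0.7;0 0 -0.02 0 0.7;0 0 -0.015 0 0.7;0 0 -0.009 0 0.7;0 0 0 0 0.7;0 0 0 0 0.7")

```text
time: 47.32
ee_pos: [0.5338, 0.0855, 0.104]
eef_rot: [0.51, 0.49, -0.509, 0.49]
ft_force: [-0.9, 0.3, -2.3]
width: 0.0453
```

drive_tool(moves="0 0 -0.003 0 0.7;0 0 -0.002 0 0.7;0 0 -0.002 0 0.7;0 0 0 0 0.7;0 0 0 0 0.7")

```text
time: 47.95
ee_pos: [0.5338, 0.0851, 0.0979]
eef_rot: [0.51, 0.49, -0.51, 0.49]
ft_force: [-4.7, -0.8, 13.2]
width: 0.0457
```

drive_tool(moves="0 0 0 0 0.6;0 0 0 0 0.4;0 0 0 0 0.25;0 0 0 0 0.25;0 0 0.02 0 0.25;0 0 0.035 0 0.25;0 0 0.035 0 0.25;0 0.02 0.02 0 0.25;-0.01 0.05 0 0 0.25;-0.01 0.05 0 0 0.25;-0.01 0.05 0 0 0.25;-0.01 0.05 0 0 0.25;-0.01 0.05 0 0 0.25;-0.01 0.02 0 0 0.25;0 0 0 0 0.25;0 0 0 0 0.25")

```text
time: 49.95
ee_pos: [0.4744, 0.374, 0.2072]
eef_rot: [0.51, 0.489, -0.51, 0.49]
ft_force: [1.2, -0.6, -0.6]
width: 0.0654
```

```bash
for a in "y .533 .083" "b .531 .017" "r .529 -.049"; do python3 cap.py $a .015; done; python3 m4.py; cp pics/h_side.png pics/k_side.png; python3 -c "
from h import *
c=snap('top')
z=c['color'][130:250,250:470];cv2.imwrite('pics/k_topz.png',cv2.cvtColor(cv2.resize(z,None,fx=3.6,fy=3.6,interpolation=cv2.INTER_CUBIC),cv2.COLOR_RGB2BGR))"
```

```text
top [0.5318 0.0823] 11.4
side [0.5349 0.0855] 31.9
[0.4746 0.3736 0.207 ] 0.06549506181165828
top [0.5299 0.0169] 47.8
side [0.5337 0.0205] 38.6
[0.4743 0.3739 0.2068] 0.06530127398661209
top [ 0.5265 -0.0496] 22.5
side [ 0.5298 -0.0468] 51.4
[0.474  0.3743 0.2067] 0.06545621092303348
(400, 197, 47, 29)
top box (array([ 0.47350934, -0.29536456, -0.35099488]), np.float64(33.07683563232422))
(263, 304, 46, 72)
side box (array([ 0.47779543, -0.29419161, -0.34977554]), np.float64(104.3525390625))
```

View pics/k_topz.png

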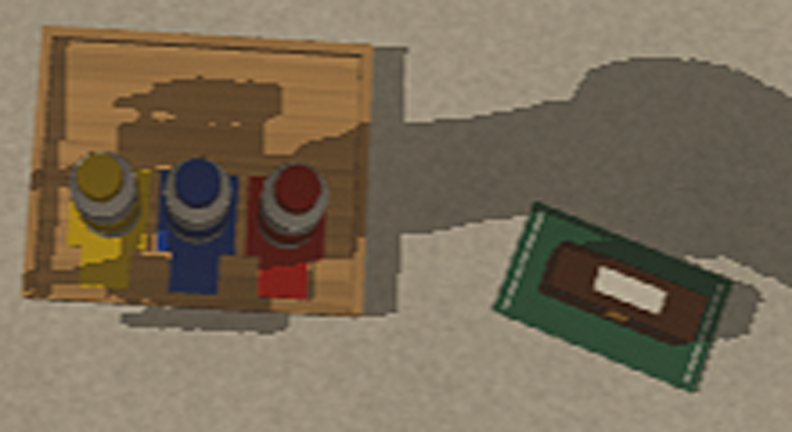

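View pics/k_side.png

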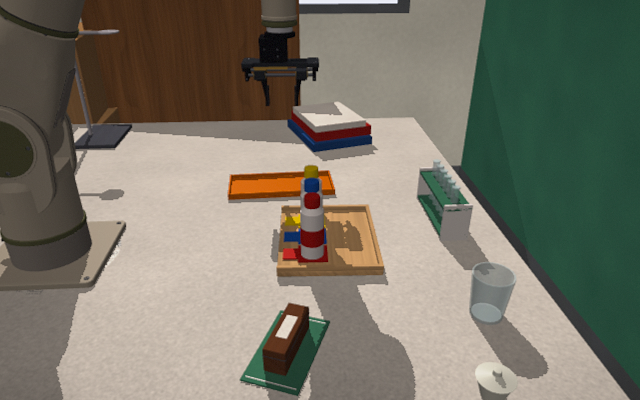

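```bash
python3 -c "
from h import *
ticket.close_job(); print(r.read_state()['time'])"
```

```text
the job is handed in; nothing more can be done
the job is handed in; nothing more can be done
```

The job is done and handed in at about 50 s, with the gripper open and clear of everything. I put all three bottles in the orange tray, then set the slide box on the green mat, then returned the red, blue and yellow bottles to their own coasters.

**Last checks:**
- **Bottles:** all three stand upright. In the top view each cap is within about 1 mm of its coaster's centre.
- **Slide box:** it lies flat, within about 1.5 mm of the mat's centre. My fits put its angle 0.5–1.7° off the mat's length.
- **Forces:** the largest component in the readings shown after each move was about 15 N, when setting the box down.

**Disagreement:** the two cameras differ by about 4 mm in x. The centred grasps showed each is about 2 mm off in opposite directions, so I used their average. The side camera's cap readings in y also run 2–3 mm high, both before and after the move. I put that down to the cap height I assumed, and relied on the top camera for y; no grasp checked y directly.

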